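# Bring the repair rest down to its second notch

## Task

The tilting repair rest with the opened receiver clipped on it is propped too steep: set it to its second notch, counted up from flat. Its ratchet lets go only at the top, so lift the board by its handle past the last notch until you feel the rubber stop and the pawl has been thrown over, lower it flat so that the pawl drops back in, then raise it to the second notch, let its weight down on the pawl and let go. Go gently: do not force the board against the stop or the pawl and never let it crash down, and leave the other things on the bench as they are.

Things in the scene. Friction and masses are not known exactly. Their poses are not given: they have to be found in the camera images.
- tilt (a joint): tilt of the board, rad: 0 = flat on its pads, growing as the handle end is raised. Five notches carry it at 0.26, 0.44, 0.61, 0.79, 0.96 (15 to 55 degrees), the first is the lowest. It starts on the third or fourth. With the pawl in, raising clicks freely through the notches, but it goes down only to the notch last passed; the pawl drops in about 1 degree above a notch's angle
- handle (a point): middle of the handle bar: a straight round steel bar 10 mm thick, 86 mm long, parallel to the hinge rod, 220 mm from the hinge axis in the mid-plane of the board, standing 52 mm out from the board's far edge on two legs 110 mm apart (free room between). x points away from the hinge in the board's plane, y along the bar, z out of the board's face
- hinge (a point): middle of the hinge rod, 52 mm above the bench, on the robot's side of the rest. Fixed axes: x level from the hinge towards the handle end (away from the robot), y along the rod, z up. At tilt t the handle bar is at (0.220 cos t, 0, 0.220 sin t) in this frame. The hinge drags a little (up to 1 N at the handle)
- board: the tilting board: 12 mm plywood, 250 mm wide, 168 mm from hinge to far edge, with an opened matte black receiver (to 34 mm above its mid-plane) clipped on. Origin on the hinge axis at mid-width; x towards the handle, z out of its face. In all 0.8 to 1.1 kg: about 2 to 4 N to hold at the handle, less when steep
- frame: the fixed dark steel frame: two rubber pads under the flat board, and on its left side (140 to 180 mm towards +y) an upright bracket with stop and pawl. Origin on the bench under the hinge's middle, axes as hinge. It must never take over 50 N from the board: about 18 N of push at the handle against stop or pawl. Let go, the board falls: going down over 1.5 rad/s counts as dropped
- stop (a point): rubber-sleeved stop stud on the bracket, 12 mm thick, that ends the upward swing. It is met by the upper trip pin, which sits on the board's quadrant under a brass clamp that is set differently each time: the stop comes at a tilt between 1.10 and 1.32 rad (63 to 76 degrees); where exactly must be felt. The pawl is thrown over only 2 to 3 degrees before the stop
- pawl_pivot (a point): pivot of the throw-over pawl on the bracket: a toe falls into the teeth, a weighted tail stands above. Tail leaning to the robot: pawl in, it holds the board. Thrown over at the top, the tail leans away from the robot and the board goes down freely; below 0.06 rad (3 degrees) a second pin throws the pawl back in. Fingers need not touch it
- quadrant_rim (a point): point on the rim of the steel quadrant with the saw teeth (100 mm radius about the hinge, 8 mm thick, at the board's left side, 140 mm from its middle), 45 degrees above the plane of the board; it turns with the board
- fuse_jar: bystander: squat cobalt blue glass jar with an aluminium lid, 62 mm across, 82 mm high, upright; origin under its middle
- standoff_a: bystander: upright hexagonal steel standoff, 15 mm thick, 55 mm high; origin under its middle
- standoff_b: bystander: the second such standoff, farther from the robot
- lnb: bystander: grey plastic dish receiving head (LNB) lying on the bench to the left of the rest, about 150 mm long, 62 mm high at its horn; origin on the bench
- multimeter: bystander: black multimeter lying flat beyond the rest, 150 x 75 x 36 mm; origin under its middle
- connector_tin: bystander: open aluminium tin of brass connectors, 85 x 60 x 28 mm; origin under its middle

How it is judged:
On the way, in this order (a step that is already met when the one before it is completed fails the run):
1. the board has been lifted past its last notch (value of joint tilt above 1.03 rad), for 0.1 s.
2. the board has been lowered flat on its pads (value of joint tilt below 0.035 rad), for 0.2 s.
At the end, for the whole second after the job is handed in: the board rests, let go and still, on its second notch: tilt 0.436 rad within about 2 degrees (0.40 to 0.475 rad) (value of joint tilt between 0.4 and 0.475 rad and velocity of joint tilt between -0.03 and 0.03 rad/s); the robot touches nothing.
It fails at once if the board was forced against the top stop, the pads or the pawl: more than 50 N between board and frame (contact force between board and frame above 50 N).
It fails at once if the board was let fall freely: it went down faster than 1.5 rad/s (velocity of joint tilt below -1.5 rad/s).
It fails at once if another thing on the bench was shifted by more than 20 mm or tipped (distance of any of fuse_jar, standoff_a, standoff_b, lnb, multimeter, connector_tin from where it was at the start of the episode above 0.02 m or angle between any of fuse_jar, standoff_a, standoff_b, connector_tin's own z axis and vertical above 0.4 rad).
It also fails if it takes over 54 s, if anything falls off the work surface, if the arm or the gripper's body presses on something with over 40 N, if the wrist force passes 120 N, or if a joint passes its speed limit or range.

## Robot

A 6-joint arm with a two-finger parallel gripper is mounted at the origin on the work surface. World frame = base frame: x ahead of the robot, y to its left, z up, the work surface at z = 0. Lengths are in m, angles in rad, forces in N, time in s.
With the tool pointing down it reaches from about 0.35 to 0.85 m from the base axis. Payload 8.1 kg.
Tool frame: the origin (TCP) lies on the mounting face of the last link; the fingertips stand 186 mm ahead of it and the grasp point (between the pads) lies 167 mm ahead of it; z points along the fingers, y is the line along which they close (so a half turn about z gives the same grasp; the last joint's range is limited). The gripper opens to 93 mm and grips with 3 to 60 N. Pads are 15 mm wide; open, the fingers measure 128 mm over their backs; the gripper's body (75 mm by 188 mm) begins 65 mm behind the grasp point.
Start: joints at [-1.281, 0.13, 1.488, -0, 1.523, -0.085], TCP at [0.22, -0.558, 0.405] pointing down, gripper open.
Joint ranges: [-2.96, 2.96], [-0.89, 2.26], [0.02, 2.5], [-1.34, 4.48], [0, 2.73], [-2.66, 2.66]. Speed limits (rad/s): [2.39, 2.39, 2.79, 3.14, 3.14, 3.14].

## Interface

Orientations are given as a rotation vector (axis times angle).
In Python, from plant import * gives the robot as it stands. The module is installed in compiled form; this text tells all that it offers.
- The arm moves only by the tool arm_command, never from a script. Its argument "increments" is a list of rows, each a list of 6 numbers: the shift along the tool's x, y, z in units of 0.2 m (1.0 is 0.2 m), then the turn, a rotation vector about the tool's x, y, z in units of pi rad (1.0 is pi rad). A call has exactly 5 rows; each row is the pose to reach, as a shift and turn from the pose commanded when the call began, along the tool's axes at that moment, turning the shorter way round; what a row does not reach only later rows make up. A row lasts 1/8 s, in which the tool goes at most 62.5 mm and 10.7 degrees, less where a joint would pass 70% of its speed; a pose out of reach is approached as far as the arm can. A call with a number of a shift or a turn outside -1 to 1 is refused whole. A call with a gripper value outside its range is refused whole. "fingers" is the closure, from -1 (fully open) to 1 (shut), set as the call begins (left out, the last holds). The fingers move at their own pace and stop on an object; "force" is the grip in N (left out, the last holds). Time passes only in rows, so rows that repeat a pose let the fingers close, or fill a call up. It gives the time, the measured TCP pose, the force, the opening and the grip force at its end, in the units of the state.
- read_state(): the state, without advancing time (a new reading comes with each control period).
- read_camera(name): name is "scene" or "side" or "wrist"; returns a dict with "image" (420x560x3 uint8, red, green, blue), "fx", "fy", "cx", "cy" (pixels), "k1" (the pictures are not rectified: a ray, as slopes to the right and down, at radius r is drawn at 1 + k1 r^2 times it, then the intrinsics apply), "T" (4x4, takes a point from camera to world coordinates). Camera axes: x right, y down, z forward; pixel columns grow to the right and rows downward; lengths in m; the calibration is good to about 2 mm. A picture is of the moment at which its call begins. There is no depth.
- close_job(): hands the job in; it is judged then, once.
The state is a dict: "t": time; "q": joint angles; "dq": joint speeds; "joint_torque": joint torques, N m; "tool_pos": TCP position; "orientation": TCP orientation; "force": force on the tool from outside, world axes, zero at the start; "wrist_torque": the same for the moment, N m; "opening": finger opening in m; "gripper_force": force on a finger pad.
Only numpy, scipy, OpenCV 4.12 (cv2) and the standard library are available. Lean on these libraries where they do the work, as an engineer would, in place of code of your own. Each camera call takes 0.05 s, during which the arm holds its last target. There are 200 camera calls.

## Working session

There is one attempt and no reset: what is moved stays moved. The work goes in short steps, Python scripts to look and compute and a tool call to move; the robot and the scene stay as the last step left them, time stands still between calls to the robot, and variables do not carry over. Pictures are saved under pics/ and viewed, at most 10 in all, crops included, and the job is handed in when it is done.

Besides the shell and the picture viewer there is one more tool, called after "Emit:" as name(argument=value, ...), one argument or row to a line, values as JSON. arm_command: Moves the arm, as the interface text tells. Shifts and turns lie within -1 to 1; 1 stands for 0.2 m of shift or pi rad of turn. Its arguments: {"type":"object","properties":{"increments":{"type":"array","items":{"type":"array","items":{"type":"number","minimum":-1,"maximum":1}}},"fingers":{"type":"number"},"force":{"type":"number"}},"required":["increments"]}

```bash
mkdir -p pics; cat > h.py <<'E'
from plant import *
import numpy as np, cv2, pickle
def snap(n,f):
    c=read_camera(n); cv2.imwrite(f'pics/{f}.png',c['image'][:,:,::-1]); pickle.dump(c,open(f'{f}.pkl','wb')); return c
def ray(c,u,v):
    x=np.array([(u-c['cx'])/c['fx'],(v-c['cy'])/c['fy']]); s=x.copy()
    for _ in range(20): s=x/(1+c['k1']*(s@s))
    d=c['T'][:3,:3]@np.r_[s,1]; return c['T'][:3,3],d/np.linalg.norm(d)
def onz(c,u,v,z):
    o,d=ray(c,u,v); return o+d*(z-o[2])/d[2]
def tri(c1,p1,c2,p2):
    o1,d1=ray(c1,*p1);o2,d2=ray(c2,*p2)
    s=np.linalg.lstsq(np.c_[d1,-d2],o2-o1,rcond=None)[0]
    a,b=o1+s[0]*d1,o2+s[1]*d2; return (a+b)/2,np.linalg.norm(a-b)
def proj(c,p):
    q=np.linalg.inv(c['T'])@np.r_[p,1]; s=q[:2]/q[2]; s=s*(1+c['k1']*(s@s)); return s*[c['fx'],c['fy']]+[c['cx'],c['cy']]
E
python3 - <<'E'
from h import *
for n in ['scene','side']:
    c=snap(n,n+'0'); print(n,c['T'].round(3).tolist(),c['fx'],c['k1'])
s=read_state(); print(s['t'],s['orientation'],s['force'],s['opening'])
E
```

```text
scene [[-0.412, 0.73, -0.545, 1.214], [0.911, 0.32, -0.26, 0.305], [-0.015, -0.604, -0.797, 1.04], [0.0, 0.0, 0.0, 1.0]] 400.9726991324746 -0.011500815229045204
side [[-0.852, -0.372, 0.369, -0.029], [-0.523, 0.627, -0.577, 0.956], [-0.016, -0.685, -0.728, 1.34], [0.0, 0.0, 0.0, 1.0]] 536.0618062512474 0.043261438704173996
0.1 [-3.08500460e+00 -5.84975600e-01  2.66422607e-04] [-0.19728154  0.21833358 -0.32461376] 0.09278774221596958
```

View pics/scene0.png

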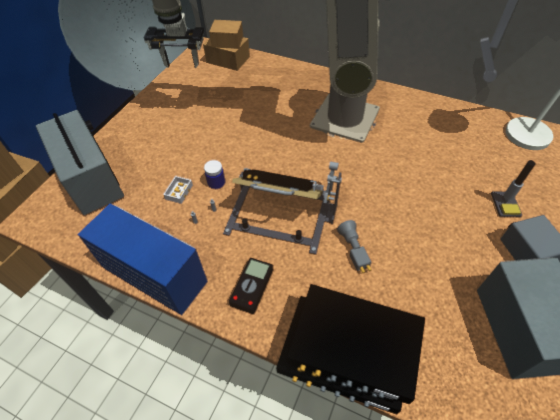

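View pics/side0.png

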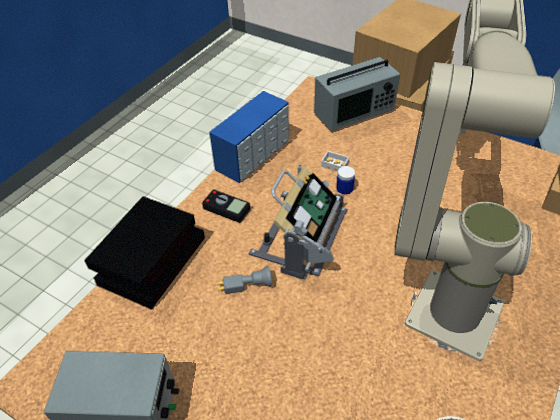

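The scene view shows the rest at about (230-340, 165-250), with the jar at (214,174) and the multimeter at (252,285). In the side view the board is steep, with the handle near (285,185) and the bracket near (300,250). I'll enlarge both.

```bash
python3 - <<'E'
import cv2
a=cv2.imread('pics/scene0.png')[150:260,170:380]; b=cv2.imread('pics/side0.png')[150:290,210:370]
cv2.imwrite('pics/sc.png',cv2.resize(a,None,fx=3.8,fy=3.8,interpolation=3)); cv2.imwrite('pics/sd.png',cv2.resize(b,None,fx=4,fy=4,interpolation=3))
E
```

```text
(no output)
```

View pics/sc.png

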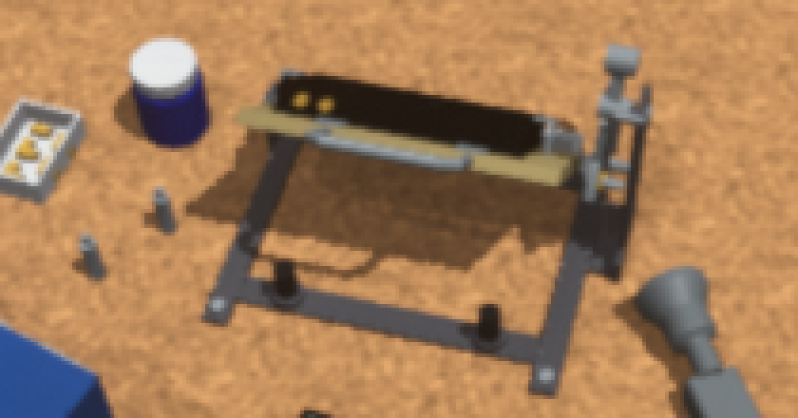

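View pics/sd.png

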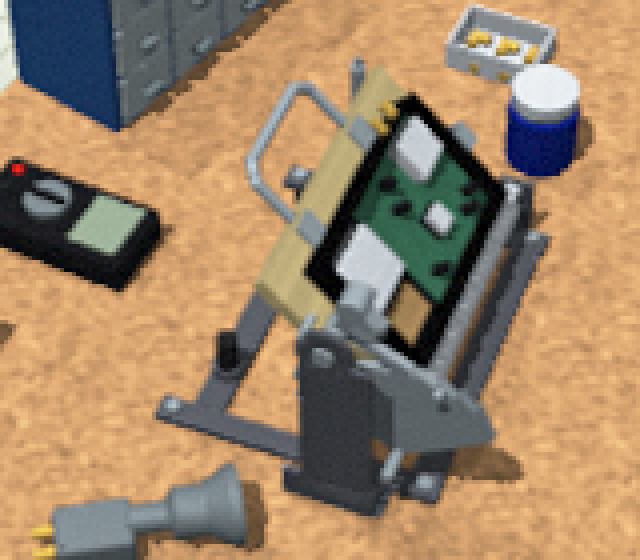

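The crops show the handle bar's ends. In the scene crop they are at about (325,138) and (463,160), and in the side crop at (300,88) and (253,165). The frame bolts are at (217,303) and (543,376) in the scene crop, and at (172,404) and (425,485) in the side crop.

```bash
python3 - <<'E'
from h import *
A=pickle.load(open('scene0.pkl','rb'));B=pickle.load(open('side0.pkl','rb'))
S=lambda u,v:(u/3.8+170-.37,v/3.8+150-.37); D=lambda u,v:(u/4+210-.37,v/4+150-.37)
R,e1=tri(A,S(322,138),B,D(300,88)); L,e2=tri(A,S(465,160),B,D(253,165))
print('handle R,L',R.round(4),L.round(4),e1,e2,np.linalg.norm(R-L))
M=(R+L)/2
fr=onz(A,*S(217,303),.012); fl=onz(A,*S(543,376),.012); flB=onz(B,*D(172,404),.012); nl=onz(B,*D(425,485),.012)
print('bolts',fr.round(4),fl.round(4),flB.round(4),nl.round(4), np.linalg.norm(fr-fl),np.linalg.norm(fl-nl))
for y in [fl-fr,L-R]: print('yaw of y axis',np.arctan2(-y[0],y[1]))
x=(fl-nl);print('yaw of x',np.arctan2(x[1],x[0]))
t=np.arcsin((M[2]-.052)/.22)
yaw=np.arctan2(-(fl-fr)[0],(fl-fr)[1]); X=np.array([np.cos(yaw),np.sin(yaw)])
print('tilt',t,'M',M); 
for tt in (.61,.79): print(tt,'hinge',M[:2]-X*.22*np.cos(tt),'z',.052+.22*np.sin(tt))
# check mid-plane of bolts
print('bolt mid',(fl+fr)/2)
for n,c,p in [('jar lid',A,S(163,62))]: print(n,onz(c,*p,.082))
for n,p,z in [('so_a',S(160,195),.055),('so_b',S(88,242),.055)]: print(n,onz(A,*p,z))
E
```

```text
handle R,L [ 0.6059 -0.0743  0.2057] [0.5879 0.0275 0.2149] 0.0026834193945378085 0.01020995992350627 0.1037922443430076
bolts [ 0.6577 -0.1593  0.012 ] [0.6148 0.1098 0.012 ] [0.613  0.1107 0.012 ] [0.404  0.0773 0.012 ] 0.2725058028548243 0.2132814517243754
yaw of y axis 0.15803951239395161
yaw of y axis 0.17526037136600844
yaw of x 0.15280983460429676
tilt 0.8030791911116544 M [ 0.59688182 -0.02335664  0.21028956]
0.61 hinge [ 0.41880649 -0.05173624] z 0.17803084122210588
0.79 hinge [ 0.44396559 -0.04772667] z 0.20827771993187372
bolt mid [ 0.63628479 -0.02474623  0.012     ]
jar lid [ 0.49514613 -0.2934463   0.082     ]
so_a [ 0.60580404 -0.23596275  0.055     ]
so_b [ 0.67108993 -0.26470433  0.055     ]
```

```bash
cat >> h.py <<'E'
from scipy.spatial.transform import Rotation as Ro
def plan(p,yaw,sgn,n=5,frac=None):
    """increments to tool-down pose with tool y = sgn*(cos yaw, sin yaw)"""
    s=read_state(); R0=Ro.from_rotvec(s['orientation'])
    y=sgn*np.array([np.cos(yaw),np.sin(yaw),0]); z=np.array([0,0,-1.]); R1=np.c_[np.cross(y,z),y,z]
    d=R0.inv().apply(np.array(p)-s['tool_pos'])/.2; r=(R0.inv()*Ro.from_matrix(R1)).as_rotvec()/np.pi
    print('t',s['t'],'shift',d.round(3),'turn',r.round(3))
E
python3 - <<'E'
from h import *
print(Ro.from_rotvec(read_state()['orientation']).as_matrix().round(3).tolist())
for s in (1,-1): plan([.597,-.023,.475],.16,s)
E
```

```text
[[0.931, 0.366, -0.0], [0.366, -0.931, 0.002], [0.0, -0.002, -1.0]]
t 0.1 shift [ 2.736 -1.8   -0.353] turn [-0.    -0.    -0.432]
t 0.1 shift [ 2.736 -1.8   -0.353] turn [-0.     0.     0.568]
```

Emit:
arm_command(
  increments=[
    [0.19,-0.13,-0.07,0,0,-0.04],
    [0.38,-0.26,-0.14,0,0,-0.08],
    [0.57,-0.39,-0.21,0,0,-0.12],
    [0.76,-0.52,-0.28,0,0,-0.16],
    [0.95,-0.65,-0.35,0,0,-0.2],
  ],
  fingers=0.14,
  force=12,
)

```text
t: 0.72
tool_pos: [0.3494, -0.3664, 0.4748]
orientation: [-2.751, -1.516, -0.0]
force: [0.5, 0.1, 0.2]
opening: 0.0476
gripper_force: 0.0
```

```bash
python3 -c "
from h import *
plan([.597,-.023,.475],.16,1)"
```

```text
t 0.725 shift [ 2.113e+00  1.290e-01 -1.000e-03] turn [-0.   -0.   -0.23]
```

Emit:
arm_command(
  increments=[
    [0.2,0.01,0,0,0,-0.04],
    [0.4,0.02,0,0,0,-0.08],
    [0.6,0.03,0,0,0,-0.12],
    [0.8,0.04,0,0,0,-0.16],
    [1.0,0.06,0,0,0,-0.2],
  ],
)

```text
t: 1.35
tool_pos: [0.4671, -0.2044, 0.4744]
orientation: [-2.148, -2.292, 0.0]
force: [0.6, -0.5, 0.3]
opening: 0.0398
gripper_force: 0.0
```

```bash
python3 -c "
from h import *
plan([.597,-.023,.475],.16,1)"
```

```text
t 1.35 shift [ 0.863  0.707 -0.003] turn [-0.   -0.   -0.03]
```

Emit:
arm_command(
  increments=[
    [0.2,0.16,0,0,0,-0.01],
    [0.4,0.33,0,0,0,-0.02],
    [0.6,0.5,0,0,0,-0.03],
    [0.86,0.707,0,0,0,-0.03],
    [0.86,0.707,0,0,0,-0.03],
  ],
)

```text
t: 1.98
tool_pos: [0.5985, -0.0219, 0.4733]
orientation: [-2.036, -2.39, 0.001]
force: [-0.6, -0.0, -0.8]
opening: 0.04
gripper_force: 0.0
```

```bash
python3 -c "
from h import *
plan([.597,-.023,.475],.16,1)
c=snap('wrist','w0'); print(c['T'].round(3).tolist(),c['fx'])
for p in ([.6059,-.0743,.2057],[.5879,.0275,.2149]): print(proj(c,p))"
```

```text
t 1.975 shift [-0.004 -0.008 -0.009] turn [-0.001 -0.    -0.   ]
[[0.987, 0.152, 0.046, 0.585], [0.159, -0.943, -0.293, 0.062], [-0.001, 0.297, -0.955, 0.453], [0.0, 0.0, 0.0, 1.0]] 326.3311638051781
[275.09499463 273.38287263]
[272.68103601 152.81612647]
```

View pics/w0.png

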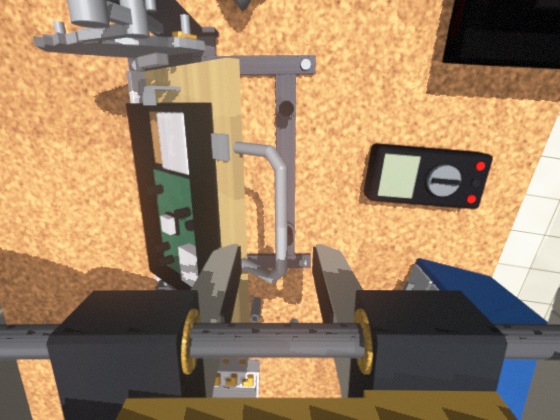

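The wrist view shows the bar as a vertical stroke at u≈281, from about v=163 to v=270. That is 7 px to the right of my prediction, or about 5 mm farther out.

```bash
python3 - <<'E'
from h import *
W=pickle.load(open('w0.pkl','rb'));A=pickle.load(open('scene0.pkl','rb'));B=pickle.load(open('side0.pkl','rb'))
S=lambda u,v:(u/3.8+170-.37,v/3.8+150-.37); D=lambda u,v:(u/4+210-.37,v/4+150-.37)
print(tri(W,(281,268),B,D(300,88)),tri(W,(281,165),B,D(253,165)),tri(W,(281,165),A,S(465,160)))
for z in (.178,.208,.215):
    a,b=onz(W,281,165,z),onz(W,281,268,z); m=(a+b)/2; print(z,a,b,np.linalg.norm(a-b),m,np.arctan2(-(a-b)[0],(a-b)[1]))
# bolt far-left, bench-level
print('bolt',onz(W,306,64,.012), 'far right', onz(W,304,261,.012))
# bar centre u by row: bright-run midpoint
g=cv2.cvtColor(W['image'],cv2.COLOR_RGB2HSV)
for v in (180,200,220,240):
    k=np.where(g[v,265:300,1]<60)[0]+265; print(v,k.min(),k.max())
E
```

```text
(array([ 0.60778309, -0.07221087,  0.20536535]), np.float64(0.00790540127180456)) (array([0.59367301, 0.01676132, 0.20743596]), np.float64(0.005027787880962799)) (array([0.5939346 , 0.02673111, 0.21785117]), np.float64(0.01316164017211554))
0.178 [0.59687623 0.0131361  0.178     ] [ 0.612775   -0.08306099  0.178     ] 0.09750205610044115 [ 0.60482562 -0.03496244  0.178     ] 0.16379229379659457
0.208 [0.5956239  0.01842856 0.208     ] [ 0.60978921 -0.06728007  0.208     ] 0.08687131603528604 [ 0.60270656 -0.02442576  0.208     ] 0.1637922937965942
0.215 [0.59533169 0.01966346 0.215     ] [ 0.60909253 -0.06359786  0.215     ] 0.08439081002008317 [ 0.60221211 -0.0219672   0.215     ] 0.16379229379659427
bolt [0.61384662 0.11355973 0.012     ] far right [ 0.661316   -0.15341322  0.012     ]
180 275 294
200 275 293
220 275 293
240 276 293
```

Emit:
arm_command(
  increments=[
    [-0.01,0.02,0.12,0,0,0],
    [-0.015,0.02,0.24,0,0,0],
    [-0.015,0.02,0.36,0,0,0],
    [-0.015,0.02,0.49,0,0,0],
    [-0.015,0.02,0.49,0,0,0],
  ],
)

```text
t: 2.65
tool_pos: [0.6004, -0.0289, 0.3741]
orientation: [-2.042, -2.382, 0.005]
force: [-0.7, -0.7, 0.7]
opening: 0.0401
gripper_force: 0.0
```

Emit:
arm_command(
  increments=[
    [0,0,0,0,0,0],
    [0,0,0,0,0,0],
    [0,0,0,0,0,0],
    [0,0,0,0,0,0],
    [0,0,0,0,0,0],
  ],
  fingers=1,
  force=12,
)

```text
t: 3.28
tool_pos: [0.6021, -0.0277, 0.3775]
orientation: [2.042, 2.386, 0.002]
force: [3.5, -0.4, 2.3]
opening: 0.0094
gripper_force: 12.0
```

Emit:
arm_command(
  increments=[
    [0,-0.04,-0.038,0,0,0],
    [0,-0.082,-0.073,0,0,0],
    [0,-0.125,-0.107,0,0,0],
    [0,-0.171,-0.138,0,0,0],
    [0,-0.217,-0.167,0,0,0],
  ],
  force=20,
)

```text
t: 3.9
tool_pos: [0.5594, -0.0347, 0.4121]
orientation: [2.04, 2.383, 0.004]
force: [5.9, -1.4, 3.3]
opening: 0.0093
gripper_force: 20.0
```

Emit:
arm_command(
  increments=[
    [0,-0.006,-0.007,0,0,0],
    [0,-0.012,-0.014,0,0,0],
    [0,-0.018,-0.021,0,0,0],
    [0,-0.024,-0.028,0,0,0],
    [0,-0.03,-0.035,0,0,0],
  ],
)

```text
t: 4.53
tool_pos: [0.553, -0.0358, 0.4166]
orientation: [2.043, 2.386, -0.002]
force: [3.1, -4.6, -0.4]
opening: 0.0097
gripper_force: 20.0
```

Emit:
arm_command(
  increments=[
    [-0.003,-0.006,-0.003,0,0,0],
    [-0.005,-0.012,-0.006,0,0,0],
    [-0.005,-0.018,-0.009,0,0,0],
    [-0.005,-0.024,-0.012,0,0,0],
    [-0.005,-0.03,-0.015,0,0,0],
  ],
)

```text
t: 5.15
tool_pos: [0.5469, -0.0372, 0.42]
orientation: [-2.043, -2.387, 0.0]
force: [2.3, -1.6, -0.9]
opening: 0.0095
gripper_force: 20.0
```

Emit:
arm_command(
  increments=[
    [0,-0.006,-0.003,0,0,0],
    [0,-0.012,-0.006,0,0,0],
    [0,-0.018,-0.0085,0,0,0],
    [0,-0.024,-0.011,0,0,0],
    [0,-0.03,-0.0135,0,0,0],
  ],
)

```text
t: 5.78
tool_pos: [0.5411, -0.0382, 0.423]
orientation: [2.043, 2.387, 0.0]
force: [2.7, 0.1, -0.7]
opening: 0.0092
gripper_force: 20.0
```

Emit:
arm_command(
  increments=[
    [0,-0.006,-0.003,0,0,0],
    [0,-0.012,-0.006,0,0,0],
    [0,-0.018,-0.0085,0,0,0],
    [0,-0.024,-0.011,0,0,0],
    [0,-0.03,-0.0135,0,0,0],
  ],
)

```text
t: 6.4
tool_pos: [0.5352, -0.0392, 0.4257]
orientation: [2.043, 2.386, 0.0]
force: [1.9, -0.7, 0.9]
opening: 0.0093
gripper_force: 20.0
```

Emit:
arm_command(
  increments=[
    [0,-0.006,-0.0025,0,0,0],
    [0,-0.012,-0.005,0,0,0],
    [0,-0.018,-0.0075,0,0,0],
    [0,-0.024,-0.01,0,0,0],
    [0,-0.03,-0.0125,0,0,0],
  ],
)

```text
t: 7.02
tool_pos: [0.5293, -0.0401, 0.4283]
orientation: [2.043, 2.386, 0.0]
force: [2.9, -1.4, 3.4]
opening: 0.0092
gripper_force: 20.0
```

Emit:
arm_command(
  increments=[
    [0,-0.006,-0.004,0,0,0],
    [0,-0.012,-0.008,0,0,0],
    [0,-0.018,-0.012,0,0,0],
    [0,-0.024,-0.015,0,0,0],
    [0,-0.03,-0.018,0,0,0],
  ],
)

```text
t: 7.65
tool_pos: [0.5231, -0.0411, 0.431]
orientation: [-2.042, -2.386, 0.002]
force: [2.3, -3.6, -0.7]
opening: 0.0091
gripper_force: 20.0
```

Emit:
arm_command(
  increments=[
    [-0.002,-0.005,-0.002,0,0,0],
    [-0.004,-0.01,-0.004,0,0,0],
    [-0.004,-0.015,-0.006,0,0,0],
    [-0.004,-0.02,-0.0075,0,0,0],
    [-0.004,-0.025,-0.009,0,0,0],
  ],
)

```text
t: 8.28
tool_pos: [0.5183, -0.0423, 0.433]
orientation: [-2.042, -2.386, 0.0]
force: [-0.5, 1.3, -6.5]
opening: 0.0093
gripper_force: 20.0
```

Emit:
arm_command(
  increments=[
    [0,-0.005,0,0,0,0],
    [0,-0.01,0,0,0,0],
    [0,-0.015,0,0,0,0],
    [0,-0.02,0,0,0,0],
    [0,-0.02,0,0,0,0],
  ],
)

```text
t: 8.9
tool_pos: [0.5147, -0.0429, 0.4341]
orientation: [2.042, 2.387, 0.002]
force: [-1.3, 4.6, -1.8]
opening: 0.0092
gripper_force: 20.0
```

Emit:
arm_command(
  increments=[
    [0,-0.005,-0.001,0,0,0],
    [0,-0.01,-0.002,0,0,0],
    [0,-0.015,-0.003,0,0,0],
    [0,-0.02,-0.004,0,0,0],
    [0,-0.02,-0.004,0,0,0],
  ],
)

```text
t: 9.52
tool_pos: [0.5109, -0.0435, 0.4353]
orientation: [2.042, 2.386, 0.003]
force: [1.0, 5.1, -1.5]
opening: 0.0093
gripper_force: 20.0
```

```bash
python3 - <<'E'
from h import *
c=snap('side','side1'); b=c['image'][150:290,210:370,::-1]
cv2.imwrite('pics/sd1.png',cv2.resize(b,None,fx=4,fy=4,interpolation=3)); print(read_state()['force'],read_state()['wrist_torque'])
E
```

```text
[-0.46842541  5.9718646  -0.59408881] [ 0.89087552 -0.11915315  0.08320502]
```

View pics/sd1.png

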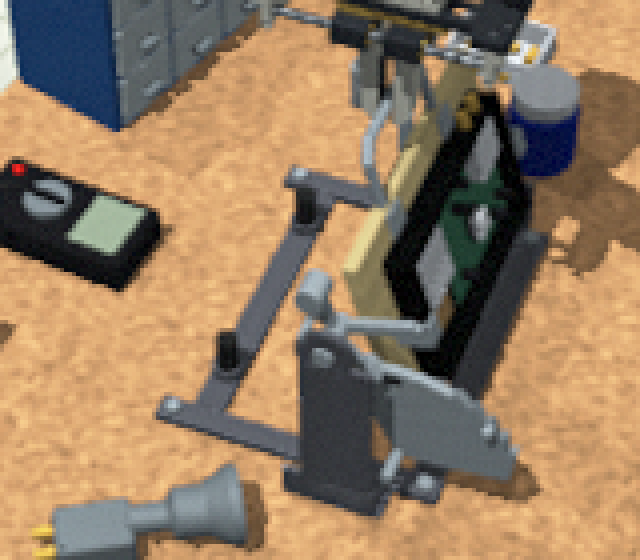

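The pawl's weighted tail has moved from (360,305) to (315,290) in the crop, so it now leans away from the robot and is thrown over. I'll inch a little further to feel the stop.

Emit:
arm_command(
  increments=[
    [-0.004,-0.005,-0.001,0,0,0],
    [-0.008,-0.01,-0.002,0,0,0],
    [-0.008,-0.015,-0.003,0,0,0],
    [-0.008,-0.02,-0.004,0,0,0],
    [-0.008,-0.02,-0.004,0,0,0],
  ],
)

```text
t: 10.2
tool_pos: [0.5074, -0.0448, 0.4362]
orientation: [2.041, 2.387, 0.006]
force: [2.9, 11.9, 0.3]
opening: 0.0092
gripper_force: 20.0
```

Emit:
arm_command(
  increments=[
    [0.008,0.032,0.009,0,0,0],
    [0.015,0.063,0.02,0,0,0],
    [0.015,0.094,0.031,0,0,0],
    [0.015,0.125,0.043,0,0,0],
    [0.015,0.155,0.056,0,0,0],
  ],
)

```text
t: 10.82
tool_pos: [0.5379, -0.0386, 0.4244]
orientation: [2.042, 2.385, 0.001]
force: [3.0, -2.9, 4.7]
opening: 0.0093
gripper_force: 20.0
```

Emit:
arm_command(
  increments=[
    [0,0.042,0.014,0,0,0],
    [0,0.083,0.032,0,0,0],
    [0,0.121,0.053,0,0,0],
    [0,0.158,0.076,0,0,0],
    [0,0.194,0.101,0,0,0],
  ],
)

```text
t: 11.45
tool_pos: [0.5758, -0.0322, 0.4028]
orientation: [-2.043, -2.386, 0.001]
force: [0.9, -5.0, -0.9]
opening: 0.0094
gripper_force: 20.0
```

Emit:
arm_command(
  increments=[
    [-0.005,0.035,0.026,0,0,0],
    [-0.005,0.069,0.054,0,0,0],
    [-0.005,0.103,0.083,0,0,0],
    [-0.005,0.134,0.113,0,0,0],
    [-0.005,0.165,0.145,0,0,0],
  ],
)

```text
t: 12.08
tool_pos: [0.6085, -0.0273, 0.3741]
orientation: [-2.041, -2.386, -0.001]
force: [-1.5, 5.1, -0.6]
opening: 0.0092
gripper_force: 20.0
```

Emit:
arm_command(
  increments=[
    [0.003,0.036,0.041,0,0,0],
    [0.003,0.071,0.084,0,0,0],
    [0.003,0.103,0.129,0,0,0],
    [0.003,0.133,0.175,0,0,0],
    [0.003,0.16,0.222,0,0,0],
  ],
)

```text
t: 12.7
tool_pos: [0.6401, -0.0222, 0.3294]
orientation: [-2.042, -2.386, -0.0]
force: [-2.0, 5.4, -0.7]
opening: 0.0095
gripper_force: 20.0
```

Emit:
arm_command(
  increments=[
    [0.005,0.023,0.049,0,0,0],
    [0.005,0.045,0.099,0,0,0],
    [0.005,0.064,0.15,0,0,0],
    [0.005,0.081,0.202,0,0,0],
    [0.005,0.096,0.255,0,0,0],
  ],
)

```text
t: 13.32
tool_pos: [0.6589, -0.0188, 0.2787]
orientation: [2.043, 2.386, 0.0]
force: [2.3, -0.4, -0.9]
opening: 0.0092
gripper_force: 20.0
```

Emit:
arm_command(
  increments=[
    [0,0.011,0.043,0,0,0],
    [0,0.02,0.086,0,0,0],
    [0,0.028,0.13,0,0,0],
    [0,0.033,0.173,0,0,0],
    [0,0.036,0.195,0,0,0],
  ],
)

```text
t: 13.95
tool_pos: [0.6653, -0.0178, 0.2392]
orientation: [-2.042, -2.386, 0.002]
force: [-1.7, -2.5, -2.0]
opening: 0.0091
gripper_force: 20.0
```

Emit:
arm_command(
  increments=[
    [0,0,0.012,0,0,0],
    [0,0,0.024,0,0,0],
    [0,0,0.036,0,0,0],
    [0,0,0.048,0,0,0],
    [0,0,0.055,0,0,0],
  ],
)

```text
t: 14.58
tool_pos: [0.6655, -0.0177, 0.229]
orientation: [-2.043, -2.386, 0.001]
force: [-3.9, -4.7, -2.3]
opening: 0.0092
gripper_force: 20.0
```

Emit:
arm_command(
  increments=[
    [0,0,0.006,0,0,0],
    [0,0,0.012,0,0,0],
    [0,-0.003,0.018,0,0,0],
    [0,-0.005,0.024,0,0,0],
    [0,-0.005,0.028,0,0,0],
  ],
)

```text
t: 15.2
tool_pos: [0.6651, -0.0177, 0.2254]
orientation: [2.042, 2.386, 0.002]
force: [-7.6, -2.5, 10.2]
opening: 0.0093
gripper_force: 20.0
```

Emit:
arm_command(
  increments=[
    [0,-0.005,-0.002,0,0,0],
    [0,-0.01,-0.003,0,0,0],
    [0,-0.01,-0.003,0,0,0],
    [0,-0.01,-0.003,0,0,0],
    [0,-0.01,-0.003,0,0,0],
  ],
)

```text
t: 15.82
tool_pos: [0.6643, -0.0178, 0.2258]
orientation: [2.04, 2.383, 0.006]
force: [6.0, -1.7, 0.3]
opening: 0.009
gripper_force: 20.0
```

```bash
python3 - <<'E'
from h import *
c=snap('side','side2'); b=c['image'][150:290,210:370,::-1]
cv2.imwrite('pics/sd2.png',cv2.resize(b,None,fx=4,fy=4,interpolation=3)); print(read_state()['force'],read_state()['wrist_torque'])
E
```

```text
[ 6.66986589 -1.63895674  0.13092006] [-0.40126062 -1.1200774   0.09728323]
```

View pics/sd2.png

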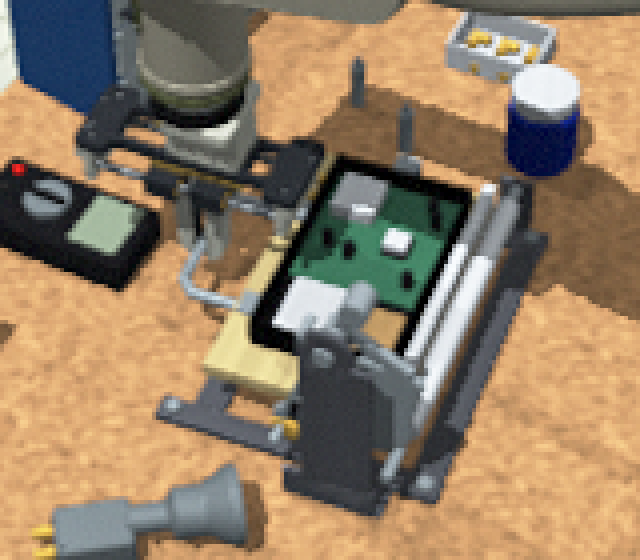

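The tail is back at (360,305), leaning to the robot, so the pawl is in. The board is flat on its pads. Next I raise it just past the second notch.

Emit:
arm_command(
  increments=[
    [0,0.004,-0.055,0,0,0],
    [0,0,-0.11,0,0,0],
    [0,-0.007,-0.164,0,0,0],
    [0,-0.017,-0.219,0,0,0],
    [0,-0.029,-0.272,0,0,0],
  ],
)

```text
t: 16.5
tool_pos: [0.6582, -0.0188, 0.2798]
orientation: [2.04, 2.384, 0.005]
force: [6.7, -2.8, -2.4]
opening: 0.009
gripper_force: 20.0
```

Emit:
arm_command(
  increments=[
    [0,-0.011,-0.053,0,0,0],
    [0,-0.024,-0.105,0,0,0],
    [0,-0.045,-0.156,0,0,0],
    [0,-0.067,-0.206,0,0,0],
    [0,-0.085,-0.241,0,0,0],
  ],
)

```text
t: 17.12
tool_pos: [0.641, -0.0216, 0.3281]
orientation: [2.041, 2.384, 0.004]
force: [4.9, -3.4, -2.0]
opening: 0.0089
gripper_force: 20.0
```

Emit:
arm_command(
  increments=[
    [0,0,0,0,0,0],
    [0,0,0,0,0,0],
    [0,0.003,0.006,0,0,0],
    [0,0.005,0.012,0,0,0],
    [0,0.008,0.018,0,0,0],
  ],
)

```text
t: 17.75
tool_pos: [0.6429, -0.0213, 0.3241]
orientation: [2.041, 2.384, 0.004]
force: [7.7, -3.5, 0.6]
opening: 0.0095
gripper_force: 20.0
```

Emit:
arm_command(
  increments=[
    [0,0.008,0.002,0,0,0],
    [0,0.012,0.006,0,0,0],
    [0,0.014,0.01,0,0,0],
    [0,0.016,0.014,0,0,0],
    [0,0.018,0.018,0,0,0],
  ],
)

```text
t: 18.38
tool_pos: [0.6455, -0.0208, 0.3198]
orientation: [2.043, 2.386, 0.0]
force: [2.4, -4.7, 1.4]
opening: 0.0093
gripper_force: 20.0
```

Emit:
arm_command(
  increments=[
    [0,0.001,0.003,0,0,0],
    [0,0.002,0.006,0,0,0],
    [0,0.003,0.009,0,0,0],
    [0,0.005,0.012,0,0,0],
    [0,0.005,0.012,0,0,0],
  ],
)

```text
t: 19.0
tool_pos: [0.6464, -0.0207, 0.318]
orientation: [2.043, 2.386, 0.0]
force: [0.1, -5.2, 5.5]
opening: 0.0094
gripper_force: 20.0
```

The lowering force has reversed: the board now bears on the pawl at about 0.433 rad by height. I'll relax the push, then release.

Emit:
arm_command(
  increments=[
    [-0.002,0,-0.004,0,0,0],
    [-0.004,0,-0.008,0,0,0],
    [-0.004,0,-0.008,0,0,0],
    [-0.004,0,-0.008,0,0,0],
    [-0.004,0,-0.008,0,0,0],
  ],
)

```text
t: 19.62
tool_pos: [0.6463, -0.021, 0.3187]
orientation: [-2.042, -2.386, -0.0]
force: [-2.1, -0.3, 4.4]
opening: 0.0095
gripper_force: 20.0
```

Emit:
arm_command(
  increments=[
    [0,0,0,0,0,0],
    [0,0,0,0,0,0],
    [0,0,0,0,0,0],
    [0,0,0,0,0,0],
    [0,0,0,0,0,0],
  ],
  fingers=0.3,
)

```text
t: 20.25
tool_pos: [0.6464, -0.0214, 0.3188]
orientation: [-2.043, -2.387, -0.0]
force: [0.6, 0.2, -0.5]
opening: 0.0324
gripper_force: 0.0
```

Emit:
arm_command(
  increments=[
    [0,0,-0.08,0,0,0],
    [0,0,-0.18,0,0,0],
    [0,0,-0.3,0,0,0],
    [0,0,-0.45,0,0,0],
    [0,0,-0.6,0,0,0],
  ],
)

```text
t: 20.88
tool_pos: [0.6464, -0.0213, 0.442]
orientation: [2.042, 2.385, 0.002]
force: [0.4, 0.1, -0.0]
opening: 0.0325
gripper_force: 0.0
```

```bash
python3 - <<'E'
from h import *
c=snap('side','side3'); b=c['image'][150:290,210:370,::-1]
cv2.imwrite('pics/sd3.png',cv2.resize(b,None,fx=4,fy=4,interpolation=3)); print(read_state()['t'],read_state()['force'],read_state()['dq'])
w=pickle.load(open('side0.pkl','rb'))
t=.436;X=np.array([.987,.162]);Y=np.array([-.162,.987]);m=np.array([.450,-.0495])+X*.22*np.cos(t)
for k in (-.043,.043): print('expected bar end in crop',(proj(c,np.r_[m+Y*k,.052+.22*np.sin(t)])-[210,150])*4)
E
```

```text
20.925 [0.1039935  0.93314871 3.09588116] [ 0.00193878 -0.01429757  0.00627404  0.00103151 -0.07967571 -0.00122038]
expected bar end in crop [237.16113866 133.47364107]
expected bar end in crop [193.70551298 206.19966284]
```

View pics/sd3.png

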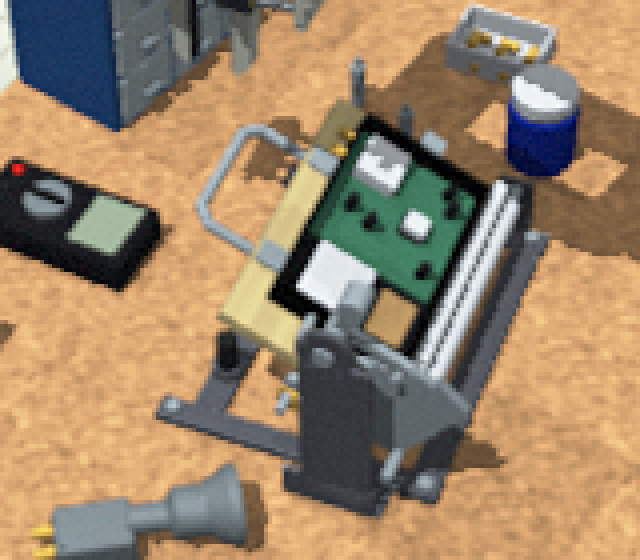

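The board rests released at notch 2. The bar ends are at about (245,130) and (203,210), close to the expected (237,133) and (194,206), and well short of a neighbouring notch. The pawl is in, the gripper is clear, and the bystanders haven't moved.

```bash
python3 -c "
from plant import *
print(close_job())"
```

```text
the job is handed in; nothing more can be done
None
```

I lifted the board until the pawl was thrown over, lowered it flat, then raised it and left it resting free on its second notch (about 0.43 rad by my measurement). The job is handed in at about 21 s of the 54 s allowed; no verdict came back.

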